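# Put the recipe notebook away upright in the book rack

### The job

Pull the sliding end of the wooden book rack all the way out, then take the recipe notebook off its sloping easel and stand it upright on its long thin edge on the rack's floor, wire binding uppermost and roughly centred across the rack, and let go of it. Then push the sliding end in until the notebook is held snugly against the fixed end, and only then press the brass button on the post right down to lock it. Leave the mug, mill, spice jar, tumbler and lemon where they stand.

Things in the scene. Friction and masses are not known exactly. Their poses are not given: they have to be found in the camera images.
- notebook: Closed notebook, purple cover, stiff slab 146 (x) x 103 (y) x 11 mm (z). Origin on the back cover, mid-length, 54 mm from the plain long edge, 49 mm from the bound one. x along the long edges, y toward the wire binding (loops reach 5 mm past the slab), z out of the front cover. At the start it lies on the easel, binding uppermost, y up the slope; its upper 41 mm overhang the easel board.
- easel: Fixed wooden cookbook easel, base 150 (x) x 100 (y) mm, 83 mm high. Origin: centre of its base on the worktop. Its 8 mm board, 150 mm wide, faces its +y, leaning back toward its -y, 52 degrees above level, and carries the lower 62 mm of the notebook; a lip stands 18 mm out from the slope. The notebook's lower back edge rests at y = 30, z = 35 mm in this frame.
- rack: Fixed wooden book rack; origin at the base's underside. Base x -60..60, y -100..90 mm; floor at z = 14 mm. Fixed end: upright board 110 mm wide, 12 mm thick at the +y end, inner face y = 75 mm, top z = 74 mm. The sliding end faces it and moves along y. A book stands between them, long edge along x, broad faces toward the ends.
- slide_end (a joint): How far the sliding end (board 110 mm wide, 12 mm thick, top 61 mm above the rack's floor) is out, in m: also the clear gap between the two ends. 0 = touching the fixed end, 0.085 = fully out (toward the rack's -y). Stiff, about 3 N, stays where left.
- post_top (a point): Centre of the top of the square wooden post, 26 x 26 mm, that is the handle of the sliding end; it is 73.5 mm above the worktop and the post is 50 mm high above its foot. It moves with the sliding end, its axis 66 mm outside the end's inner face. Its sides are parallel to the rack's x and y.
- lock (a joint): How far the lock button is pressed down, in m: 0 = up, 0.009 = fully down. Stiff, about 4 N, stays down.
- lock_top (a point): Centre of the top of the round brass lock button, 20 mm across, on top of the post; it stands 14 mm above the post when up and 5 mm when down.
- mug: White mug, 86 x 120 x 96 mm high, a bystander. Origin at the centre of its underside.
- pepper_mill: Dark wooden pepper mill, 58 mm across, 170 mm high, a bystander. Origin at the centre of its underside.
- spice_jar: Spice jar with dark cap, 41 mm across, 105 mm high, a bystander. Origin at the centre of its underside.
- tumbler: Clear drinking glass, 81 mm across, 102 mm high, a bystander. Origin at the centre of its underside.
- lemon: Lemon, 70 x 51 x 52 mm, a bystander. Origin at its underside.

How it is judged:
By the outcome, as a careful person would: the job done as asked, in the order asked, and still so for the second after the job is handed in, with the robot touching nothing.
It also fails if it takes over 72 s, if anything falls off the work surface, if the arm or the gripper's body presses on something with over 40 N, if the wrist force passes 120 N, or if a joint passes its speed limit or range.

### The arm

A 6-joint arm with a two-finger parallel gripper is mounted at the origin on a cart in front of the work surface, level with it; the furniture and walls round the work are solid. World frame = base frame: x ahead of the robot, y to its left, z up, the work surface at z = 0. Lengths are in m, angles in degrees, forces in N, time in s.
With the tool pointing down it reaches from about 0.375 to 0.925 m from the base axis. Payload 5.7 kg.
Tool frame: the origin (TCP) lies on the mounting face of the last link; the fingertips stand 173 mm ahead of it and the grasp point (between the pads) lies 155 mm ahead of it; z points along the fingers, y is the line along which they close (so a half turn about z gives the same grasp; the last joint's range is limited). The gripper opens to 85 mm and grips with 20 to 120 N. Pads are 22 mm wide; open, the fingers measure 114 mm over their backs; the gripper's body (76 mm by 85 mm) begins 54 mm behind the grasp point. The pads swing forward as they close: fully open they stand 13 mm farther back than shut.
Start: joints at [-69.735, 20.558, 86.54, -0, 72.909, -6.595], TCP at [0.271, -0.535, 0.405] pointing down, gripper open.
Joint ranges: [-170.27, 170.27], [-57.76, 135], [12.27, 136.19], [-55.21, 235.2], [11.17, 155.16], [-170.74, 170.74]. Speed limits (degrees/s): [136.94, 136.94, 180, 180, 180, 180].

### API

Orientations are given as [roll, pitch, yaw] about the fixed x, y, z axes, in that order (R = Rz(yaw) Ry(pitch) Rx(roll)).
In Python, from station import ctrl gives the robot as it stands.
- The arm moves only by the tool arm_command, never from a script. Its argument "rows" is a list of rows, each a list of 2 entries, a list of its own where there are three numbers: the shift along the tool's x, y, z in mm, then the turn, a rotation vector about the tool's x, y, z in degrees. In form: [[[x, y, z], [rx, ry, rz]], ...]. A call has 1 to 10 rows; each row is the pose to reach, as a shift and turn from the pose commanded when the call began, along the tool's axes at that moment; what a row does not reach only later rows make up. A row lasts 1/10 s, in which the tool goes at most 50 mm and 8.59 degrees, less where a joint would pass 70% of its speed; a pose out of reach is approached as far as the arm can. A call with a gripper value outside its range is refused whole. "grip" is the finger opening in mm, from 0 to 85.4, set as the call begins (left out, the last holds). The fingers move at their own pace and stop on an object; the grip force is fixed at half the most. Time passes only in rows, so rows that repeat a pose let the fingers close. It gives the time, the measured TCP pose, the force, the opening and the grip force at its end, in the units of the state.
- ctrl.observe(): the state, without advancing time (a new reading comes with each control period).
- ctrl.capture(name): name is "side" or "top" or "wrist"; returns a dict with "frame" (480x640x3 uint8, blue, green, red), "intrinsics" (3x3 intrinsics, pixels), "eye" and "orientation" of the camera in the world; the wrist camera has in their place "T_tool_cam" (4x4, takes a point from camera to tool coordinates, whose origin is the TCP and whose axes are the flange's). Camera axes: x right, y down, z forward; pixel columns grow to the right and rows downward; lengths in m; the calibration is good to about 2 mm. A picture is of the moment at which its call begins: read the wrist's pose just before it. There is no depth.
- ctrl.job_done(): hands the job in; it is judged then, once.
The state is a dict: "t": time; "joint_positions": joint angles; "dq": joint speeds; "joint_efforts": joint torques, N m; "position": TCP position; "eef_rot": TCP orientation; "ft_force": force on the tool from outside, world axes, zero at the start; "torque": the same for the moment, N m; "opening": finger opening in m; "grip_force": force on a finger pad.
Only numpy, scipy, OpenCV 4.12 (cv2) and the standard library are available. Lean on these libraries where they do the work, as an engineer would, in place of code of your own. Each camera call takes 0.05 s, during which the arm holds its last target. There are 200 camera calls.

## Working session

There is one attempt and no reset: what is moved stays moved. The work goes in short steps, Python scripts to look and compute and a tool call to move; the robot and the scene stay as the last step left them, time stands still between calls to the robot, and variables do not carry over. Pictures are saved under pics/ and viewed, at most 10 in all, crops included, and the job is handed in when it is done.

Besides the shell and the picture viewer there is one more tool, called after "Call:" as name([rows], argument=value, ...), one row to a line, values as JSON. arm_command: Moves the arm, as the interface text tells. Its arguments: {"type":"object","properties":{"rows":{"type":"array","items":{"type":"array"}},"grip":{"type":"number"}},"required":["rows"]}

```bash
mkdir -p pics; python3 - <<'E'
from station import ctrl
import cv2,pickle
o=ctrl.observe();print(o)
d={}
for n in("side","top"):
    c=ctrl.capture(n);cv2.imwrite(f"pics/{n}0.png",c["frame"]);d[n]={k:v for k,v in c.items()}
    print(n,c["intrinsics"],c["eye"],c["orientation"])
pickle.dump(d,open("c0.pkl","wb"))
E
```

```text
{'t': 0.0, 'joint_positions': array([-6.97352589e+01,  2.05994127e+01,  8.66007403e+01,  5.81113205e-04,
        7.29069784e+01, -6.59479108e+00]), 'dq': array([-0.03918715, -0.03532812,  0.03073259,  0.04580155,  0.06079449,
        0.03036845]), 'joint_efforts': array([-2.21506569e-03, -5.27629280e+01, -2.78616142e+01, -3.29849036e-04,
        1.30793295e-02, -1.54133244e-05]), 'position': array([ 0.27094945, -0.53492667,  0.40382627]), 'eef_rot': array([-1.79893641e+02, -1.28551387e-02,  2.68593489e+01]), 'ft_force': array([ 0.81810091, -0.03273411, -0.47138504]), 'torque': array([ 0.02450426, -0.0485448 , -0.01073762]), 'grip_force': 0.0, 'opening': 0.08532935874034075}
side [[488.17605238   0.         321.16542087]
 [  0.         488.17605238 235.620552  ]
 [  0.           0.           1.        ]] [ 0.67241995 -1.20104417  0.97333339] [-124.77842044   -0.66482286    6.9419538 ]
top [[465.16475659   0.         317.70214055]
 [  0.         465.16475659 241.70763924]
 [  0.           0.           1.        ]] [0.38162409 0.05063091 1.61954672] [-174.55448273   -0.85778189  -89.76156145]
```

View pics/side0.png

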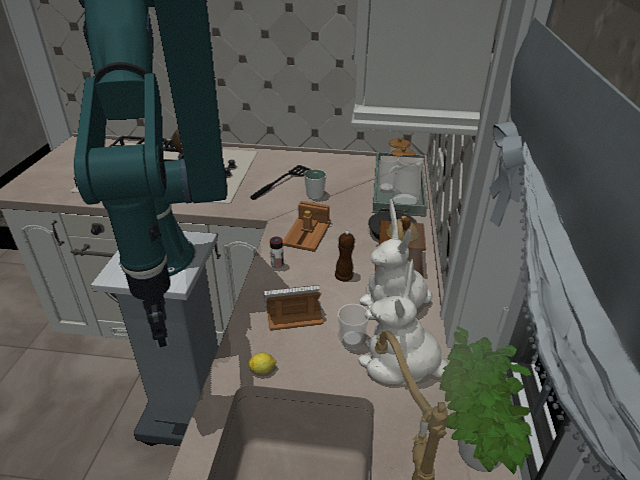

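View pics/top0.png

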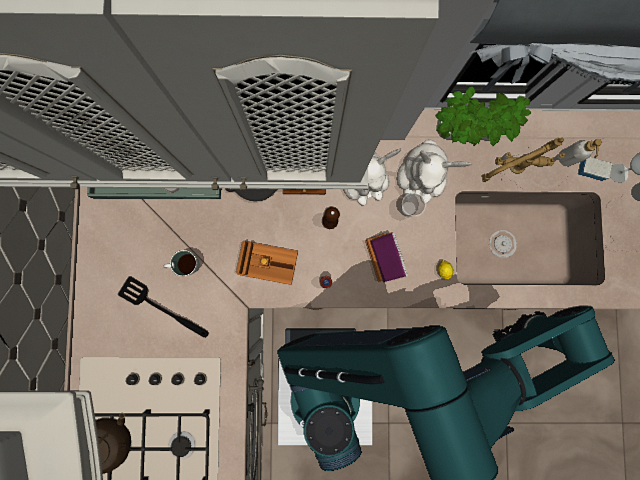

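Side view: rack about (307,225), notebook and easel about (294,305), lemon (262,363), mill (345,256). Top view: rack (267,262), notebook (387,257), mill (331,217), jar (326,281). I'll enlarge the crops next.

```bash
python3 - <<'E'
import cv2,pickle,numpy as np
d=pickle.load(open("c0.pkl","rb"))
t=d["top"]["frame"];s=d["side"]["frame"]
a=cv2.resize(t[215:300,225:425],None,fx=4,fy=4,interpolation=cv2.INTER_CUBIC)
cv2.imwrite("pics/topc.png",a)
b=np.hstack([cv2.resize(s[190:260,270:340],None,fx=5.5,fy=5.5,interpolation=cv2.INTER_CUBIC),cv2.resize(s[270:340,255:325],None,fx=5.5,fy=5.5,interpolation=cv2.INTER_CUBIC)])
cv2.imwrite("pics/sidec.png",b);print(a.shape,b.shape)
E
```

```text
(340, 800, 3) (385, 770, 3)
```

View pics/topc.png

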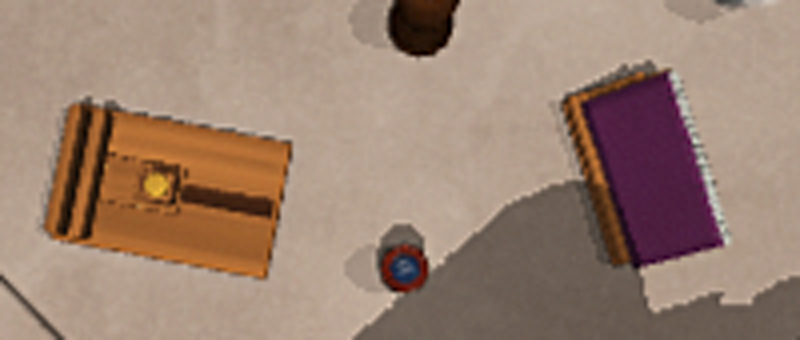

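View pics/sidec.png

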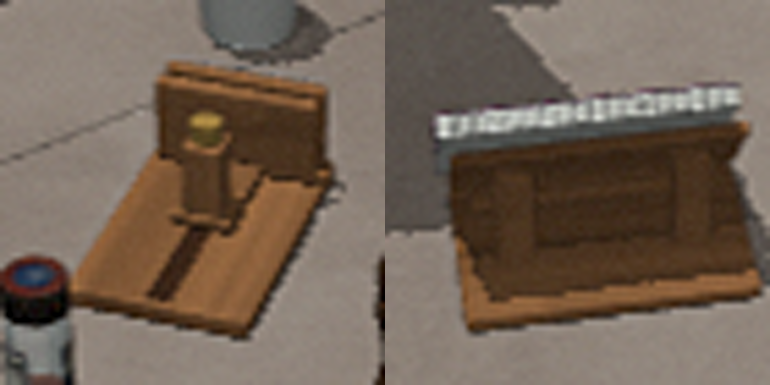

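Top crop: the rack's -y corners are at (291,142) and (266,277), the fixed-end top at (75,103) and (46,236), the button at (157,184). The notebook's front-cover corners are (582,105), (640,265), (670,72), (728,243). The side crop gives the matching corners and shows the easel's base back corners at (470,328) and (760,293).

```bash
cat > h.py <<'E'
import numpy as np,pickle
from scipy.spatial.transform import Rotation as R
from scipy.optimize import least_squares
d=pickle.load(open("c0.pkl","rb"))
def proj(c,P):
    r=R.from_euler('xyz',c["orientation"],degrees=True)
    q=r.inv().apply(np.atleast_2d(P)-c["eye"]); p=q@c["intrinsics"].T
    return p[:,:2]/p[:,2:]
def ray(c,px,z):
    r=R.from_euler('xyz',c["orientation"],degrees=True)
    v=r.apply(np.linalg.inv(c["intrinsics"])@[px[0],px[1],1.]); return c["eye"]+v*(z-c["eye"][2])/v[2]
def place(x,P): return R.from_euler('z',x[2],degrees=True).apply(np.array(P,float))+[x[0],x[1],0]
E
python3 - <<'E'
from h import *
T=lambda u,v:((u+.5)/4-.5+225,(v+.5)/4-.5+215)
S=lambda u,v:((u+.5)/5.5-.5+270,(v+.5)/5.5-.5+190)
S2=lambda u,v:((u-385+.5)/5.5-.5+255,(v+.5)/5.5-.5+270)
def fit(pts,x0,slide=False):
    def res(x):
        o=[]
        for cam,px,P in pts:
            P=np.array(P,float)/1000
            if slide and np.isnan(P[1]): P[1]=.009-x[3]/1000
            o.append(proj(d[cam],place(x,[P]))[0]-px)
        return np.array(o).ravel()
    s=least_squares(res,x0,x_scale=[.1,.1,10]+([10] if slide else []),loss='soft_l1');r=res(s.x).reshape(-1,2)
    print(np.round(s.x,4));print(np.round(r,1).tolist());return s.x
n=float('nan')
fit([("top",T(291,142),(60,-100,14)),("top",T(266,277),(-60,-100,14)),("top",T(75,103),(55,87,74)),("top",T(46,236),(-55,87,74)),("top",T(157,184),(0,n,87.5)),
("side",S(77,293),(-60,-100,14)),("side",S(248,325),(60,-100,14)),("side",S(327,85),(55,87,74)),("side",S(167,63),(-55,87,74)),("side",S(206,117),(0,n,87.5))],[.55,.2,-10,5],True)
fit([("top",T(582,105),(73,38.7,41.8)),("top",T(640,265),(-73,38.7,41.8)),("top",T(670,72),(73,-24.7,123)),("top",T(728,243),(-73,-24.7,123)),
("side",S2(470,325),(-75,-50,0)),("side",S2(760,293),(75,-50,0))],[.55,-.2,18])
for nme,px,z in [("jar",T(403,268),.105),("mill base",T(420,35),0.02),("tumb",(410,204),.1),("lemon",(445,270),.03),("mug",(184,263),.096)]: print(nme,ray(d["top"],px,z))
print("mill base side",ray(d["side"],(345,277),0))
print("sidejar",ray(d["side"],(276,240),.105))
E
```

```text
[ 0.4632  0.2028 -9.4121  6.1884]
[[0.9, -0.3], [1.2, 0.3], [-1.2, 0.1], [-0.0, -0.5], [-0.1, 0.2], [-2.4, -0.6], [0.5, -0.1], [0.2, -0.1], [-0.1, -0.9], [0.3, 0.3]]
[ 0.4811 -0.2103 19.4616]
[[-0.5, -0.3], [-0.4, 0.2], [-1.0, -0.9], [-0.0, -1.1], [-1.8, 3.0], [-0.7, 0.6]]
jar [0.39612263 0.00311101 0.105     ]
mill base [ 0.59833851 -0.01378178  0.02      ]
tumb [ 0.65395991 -0.27721269  0.1       ]
lemon [ 0.43830327 -0.40927064  0.03      ]
mug [0.45476157 0.46433522 0.096     ]
mill base side [ 6.15191927e-01 -2.26221850e-02  1.11022302e-16]
sidejar [ 0.39662987 -0.00103703  0.105     ]
```

```bash
cat >> h.py <<'E'
rack=[.4632,.2028,-9.41]; easel=[.4811,-.2103,19.46]
def rel(*targets):
    "print shift mm / rotvec deg in tool axes from the measured pose"
    from station import ctrl
    o=ctrl.observe(); R0=R.from_euler('xyz',o["eef_rot"],degrees=True); print("t",round(o["t"],2),"pos",np.round(o["position"],4),"rpy",np.round(o["eef_rot"],2),"F",np.round(o["ft_force"],1),"q",np.round(o["joint_positions"]))
    for p,r in targets:
        r=r if isinstance(r,R) else R.from_euler('xyz',r,degrees=True)
        print(np.round(R0.inv().apply(np.array(p)-o["position"])*1000,1).tolist(),np.round((R0.inv()*r).as_rotvec(degrees=True),1).tolist())
def down(yaw): return R.from_euler('xyz',[180,0,yaw],degrees=True)
def tcp(g,r): return np.array(g)-r.apply([0,0,.155])
def nb(p,pull=0):
    "notebook-frame point (m) on the easel -> world; grasp orientation"
    c,s=np.cos(np.radians(52)),np.sin(np.radians(52))
    A=np.array([[-1,0,0],[0,-c,s],[0,s,c]]).T
    pt=A@(np.array(p)+[0,.054,0])+[0,.03,.035]
    Rw=R.from_euler('z',easel[2],degrees=True)*R.from_matrix(A)
    return place(easel,[pt])[0],Rw
E
python3 - <<'E'
from h import *
y=rack[2]+90
p=place(rack,[[0,.0028,0]])[0]
rel(([.45,-.25,.40],down(50)),([p[0],p[1],.33],down(y)))
E
```

```text
t 0.1 pos [ 0.271  -0.535   0.4039] rpy [-1.799e+02 -1.000e-02  2.686e+01] F [ 0.1 -0.3 -0.7] q [-70.  21.  87.  -0.  73.  -7.]
[288.5, -173.3, 4.3] [-0.1, -0.0, -23.1]
[506.5, -573.5, 75.0] [-0.1, -0.1, -53.7]
```

Call:
arm_command([
  [[50, -30, 0], [0, 0, -5]],
  [[97, -58, 0], [0, 0, -10]],
  [[193, -116, 0], [0, 0, -16]],
  [[250, -150, 2], [0, 0, -20]],
  [[288, -173, 4], [0, 0, -23.1]],
  [[310, -215, 10], [0, 0, -27]],
  [[330, -260, 20], [0, 0, -31]],
  [[352, -300, 27], [0, 0, -35]],
  [[375, -340, 35], [0, 0, -39]],
  [[398, -380, 40], [0, 0, -43]],
], grip=70)

```text
t: 1.1
position: [0.4487, -0.0789, 0.3728]
eef_rot: [-180.0, -0.0, 70.0]
ft_force: [1.4, 0.0, -0.2]
opening: 0.0702
grip_force: 0.0
```

```bash
python3 - <<'E'
from h import *
p=place(rack,[[0,.0028,0]])[0]
rel(([p[0],p[1],.33],down(rack[2]+90)))
E
```

```text
t 1.1 pos [ 0.4487 -0.0789  0.3728] rpy [-1.7999e+02 -1.0000e-02  7.0010e+01] F [ 1.4  0.  -0.2] q [-19.  11. 106.   0.  63.   1.]
[272.4, -83.2, 42.9] [-0.0, -0.0, -10.6]
```

Call:
arm_command([
  [[40, -12, 8], [0, 0, -3]],
  [[80, -25, 16], [0, 0, -6]],
  [[120, -38, 24], [0, 0, -9]],
  [[150, -50, 32], [0, 0, -10.6]],
  [[180, -60, 32], [0, 0, -10.6]],
  [[200, -60, 32], [0, 0, -10.6]],
  [[200, -60, 32], [0, 0, -10.6]],
  [[200, -60, 32], [0, 0, -10.6]],
])

```text
t: 1.9
position: [0.4612, 0.1276, 0.341]
eef_rot: [-180.0, 0.0, 80.5]
ft_force: [-1.1, -0.9, -0.5]
opening: 0.0701
grip_force: 0.0
```

```bash
python3 - <<'E'
from h import *
from station import ctrl
import cv2
p=place(rack,[[0,.0028,0]])[0]
rel(([p[0],p[1],.33],down(rack[2]+90)))
o=ctrl.observe();c=ctrl.capture("wrist");cv2.imwrite("pics/w1.png",c["frame"])
T=np.array(c["T_tool_cam"]);K=c["intrinsics"]
Rt=R.from_euler('xyz',o["eef_rot"],degrees=True)
def pw(P): 
    q=Rt.inv().apply(np.array(P)-o["position"]); q=np.linalg.inv(T)@np.append(q,1); u=K@q[:3]; return np.round(u[:2]/u[2],1)
for P in [(0,2.8,87.5),(60,-100,14),(-60,-100,14),(55,87,74),(-55,87,74),(55,75,74),(-55,75,74)]: print(P,pw(place(rack,[np.array(P)/1000])[0]))
pickle.dump(dict(o=o,T=T,K=K),open("w1.pkl","wb"))
E
```

```text
t 1.9 pos [0.4612 0.1276 0.341 ] rpy [-1.7996e+02  3.0000e-02  8.0540e+01] F [-1.1 -0.9 -0.5] q [  7.  15. 106.  -0.  60.  17.]
[77.3, -10.4, 11.0] [-0.0, 0.0, -0.0]
(0, 2.8, 87.5) [290.5 109.4]
(60, -100, 14) [379.4 252.6]
(-60, -100, 14) [216.6 252.5]
(55, 87, 74) [407.9 -82.4]
(-55, 87, 74) [169.9 -82.3]
(55, 75, 74) [406. -52.]
(-55, 75, 74) [172.7 -51.9]
```

View pics/w1.png

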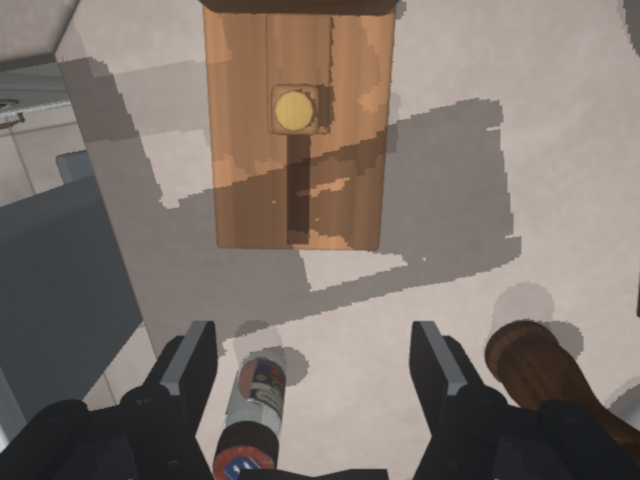

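The button is at (294,110) and the base corners at (381,250) and (217,248), all within 2 mm of the prediction. Next I grasp the post.

Call:
arm_command([
  [[26, -4, 0], [0, 0, 0]],
  [[55, -9, 0], [0, 0, 0]],
  [[77, -11, 11], [0, 0, 0]],
  [[77, -11, 40], [0, 0, 0]],
  [[77, -11, 75], [0, 0, 0]],
  [[77, -11, 105], [0, 0, 0]],
  [[77, -11, 128], [0, 0, 0]],
  [[77, -11, 128], [0, 0, 0]],
  [[77, -11, 128], [0, 0, 0]],
])

```text
t: 2.85
position: [0.4634, 0.2044, 0.2134]
eef_rot: [-179.9, 0.0, 80.4]
ft_force: [0.3, 0.6, 0.6]
opening: 0.07
grip_force: 0.0
```

```bash
sed -i 's/^rack=\[.4632,.2028/rack=[.464,.2035/' h.py; python3 - <<'E'
from h import *
p=place(rack,[[0,.0028,0]])[0]
rel(([p[0],p[1],.213],down(rack[2]+90)))
E
```

```text
t 2.85 pos [0.4634 0.2044 0.2134] rpy [-1.7994e+02  3.0000e-02  8.0390e+01] F [0.3 0.6 0.6] q [ 16.  28. 109.  -0.  43.  26.]
[2.0, 0.7, 0.4] [-0.1, 0.0, -0.2]
```

Call:
arm_command([
  [[0, 0, 0], [0, 0, 0]],
  [[0, 0, 0], [0, 0, 0]],
  [[0, 0, 0], [0, 0, 0]],
  [[0, 0, 0], [0, 0, 0]],
  [[0, 0, 0], [0, 0, 0]],
  [[0, 0, 0], [0, 0, 0]],
], grip=15)

```text
t: 3.45
position: [0.4639, 0.2054, 0.2145]
eef_rot: [179.9, -0.1, 80.4]
ft_force: [-0.4, -0.9, 6.7]
opening: 0.0253
grip_force: 58.4
```

Call:
arm_command([
  [[-8, 0, 0], [0, 0, 0]],
  [[-18, 0, 0], [0, 0, 0]],
  [[-28, 0, 0], [0, 0, 0]],
  [[-38, 0, 0], [0, 0, 0]],
  [[-48, 0, 0], [0, 0, 0]],
  [[-58, 0, 0], [0, 0, 0]],
  [[-66, 0, 0], [0, 0, 0]],
  [[-73, 0, 0], [0, 0, 0]],
  [[-76, 0, 0], [0, 0, 0]],
  [[-76, 0, 0], [0, 0, 0]],
])

```text
t: 4.45
position: [0.4503, 0.1303, 0.2145]
eef_rot: [-180.0, -0.0, 80.4]
ft_force: [-4.1, -0.2, 12.0]
opening: 0.0255
grip_force: 59.8
```

Call:
arm_command([
  [[-2, 0, 0], [0, 0, 0]],
  [[-4, 0, 0], [0, 0, 0]],
  [[-4, 0, 0], [0, 0, 0]],
])

```text
t: 4.75
position: [0.4501, 0.1291, 0.2145]
eef_rot: [180.0, -0.4, 80.2]
ft_force: [-3.7, 22.7, 6.5]
opening: 0.0254
grip_force: 58.9
```

Call:
arm_command([
  [[-1.5, 0, 0], [0, 0, 0]],
  [[-3, 0, 0], [0, 0, 0]],
  [[-3, 0, 0], [0, 0, 0]],
])

```text
t: 5.05
position: [0.45, 0.1282, 0.2144]
eef_rot: [180.0, -0.6, 80.1]
ft_force: [-1.7, 40.3, 4.2]
opening: 0.0251
grip_force: 59.1
```

At the stop. I ease off, release and rise.

Call:
arm_command([
  [[5, 0, 0], [0, 0, 0]],
  [[5, 0, 0], [0, 0, 0]],
])

```text
t: 5.25
position: [0.4503, 0.1298, 0.2145]
eef_rot: [180.0, -0.1, 80.3]
ft_force: [-3.8, 7.9, 9.9]
opening: 0.0252
grip_force: 60.7
```

Call:
arm_command([
  [[0, 0, 0], [0, 0, 0]],
  [[0, 0, 0], [0, 0, 0]],
  [[0, 0, 0], [0, 0, 0]],
  [[0, 0, -15], [0, 0, 0]],
  [[0, 0, -50], [0, 0, 0]],
  [[0, 0, -95], [0, 0, 0]],
  [[0, 0, -140], [0, 0, 0]],
  [[0, 0, -150], [0, 0, 0]],
  [[0, 0, -150], [0, 0, 0]],
], grip=60)

```text
t: 6.15
position: [0.4512, 0.1283, 0.365]
eef_rot: [179.7, -0.1, 80.5]
ft_force: [-0.5, -1.4, 0.3]
opening: 0.06
grip_force: 0.0
```

```bash
cat >> h.py <<'E'
def grasp_easel(back=0,yb=.033,dz=0):
    p,Rw=nb([0,yb,.0055+dz]); r=Rw*R.from_matrix(np.array([[-1,0,0],[0,0,-1],[0,-1,0]]).T)
    p=tcp(p,r)-r.apply([0,0,back]); return p,r
E
python3 - <<'E'
from h import *
p,r=grasp_easel(.1)
print(p,r.as_euler('xyz',degrees=True))
rel(([.47,-.15,.37],down(50)),(p,r))
E
```

```text
[ 0.53980818 -0.37645535  0.30788582] [-142.      0.     19.46]
t 6.15 pos [0.4512 0.1283 0.365 ] rpy [ 1.7974e+02 -8.0000e-02  8.0450e+01] F [-0.5 -1.4  0.3] q [  7.  12. 105.  -0.  62.  17.]
[-271.3, 64.7, -5.0] [0.2, -0.1, 30.5]
[-483.2, 170.9, 57.3] [34.5, 20.0, 58.7]
```

Call:
arm_command([
  [[-40, 10, -3], [0, 0, 6]],
  [[-80, 20, -5], [0, 0, 12]],
  [[-120, 30, -5], [0, 0, 18]],
  [[-160, 40, -5], [0, 0, 24]],
  [[-200, 50, -5], [0, 0, 30]],
  [[-240, 60, -5], [0, 0, 30]],
  [[-271, 65, -5], [0, 0, 30]],
  [[-271, 65, -5], [0, 0, 30]],
])

```text
t: 6.95
position: [0.4694, -0.153, 0.366]
eef_rot: [-179.9, 0.1, 50.2]
ft_force: [0.2, 0.6, 0.7]
opening: 0.0602
grip_force: 0.0
```

```bash
python3 - <<'E'
from h import *
rel(grasp_easel(.1))
E
```

```text
t 6.95 pos [ 0.4694 -0.153   0.366 ] rpy [-1.7988e+02  1.0000e-01  5.0240e+01] F [0.2 0.6 0.7] q [-26.  14. 102.  -0.  64.  14.]
[-126.6, 197.2, 58.0] [37.0, 10.3, 29.6]
```

Call:
arm_command([
  [[-22, 33, 0], [6, 1.7, 5]],
  [[-44, 66, 0], [12, 3.5, 10]],
  [[-66, 100, 5], [18, 5, 15]],
  [[-88, 135, 20], [24, 7, 20]],
  [[-110, 170, 38], [31, 8.6, 25]],
  [[-126.6, 197.2, 58], [37, 10.3, 29.6]],
  [[-126.6, 197.2, 58], [37, 10.3, 29.6]],
  [[-126.6, 197.2, 58], [37, 10.3, 29.6]],
], grip=45)

```text
t: 7.75
position: [0.5406, -0.3724, 0.3066]
eef_rot: [-141.7, 0.0, 19.7]
ft_force: [0.2, -0.4, 0.2]
opening: 0.0448
grip_force: 0.0
```

```bash
python3 - <<'E'
from h import *
from station import ctrl
import cv2
rel(grasp_easel(.1),grasp_easel(0))
o=ctrl.observe();c=ctrl.capture("wrist");cv2.imwrite("pics/w2.png",c["frame"])
T=np.array(c["T_tool_cam"]);K=c["intrinsics"]
Rt=R.from_euler('xyz',o["eef_rot"],degrees=True)
def pw(P): 
    q=Rt.inv().apply(np.array(P)-o["position"]); q=np.linalg.inv(T)@np.append(q,1); u=K@q[:3]; return np.round(u[:2]/u[2],1)
for P in [(-73,49,0),(73,49,0),(-73,49,11),(73,49,11),(-73,-54,11),(73,-54,11)]: print(P,pw(nb(np.array(P)/1000)[0]))
g=o["position"]+Rt.apply([0,0,.155]); print("grasp px",pw(g))
E
```

```text
t 7.75 pos [ 0.5406 -0.3724  0.3066] rpy [-1.4174e+02  3.0000e-02  1.9670e+01] F [ 0.2 -0.4  0.2] q [-45.  41.  72.  16. 103.  24.]
[-2.1, 2.0, -3.2] [-0.3, 0.2, 0.1]
[-1.9, 2.4, 96.8] [-0.3, 0.2, 0.1]
(-73, 49, 0) [330.8 126.3]
(73, 49, 0) [326.6 388.8]
(-73, 49, 11) [307.1 126.3]
(73, 49, 11) [307.5 388.7]
(-73, -54, 11) [309.6 115.9]
(73, -54, 11) [309.6 305.6]
grasp px [311.6 359.6]
```

View pics/w2.png

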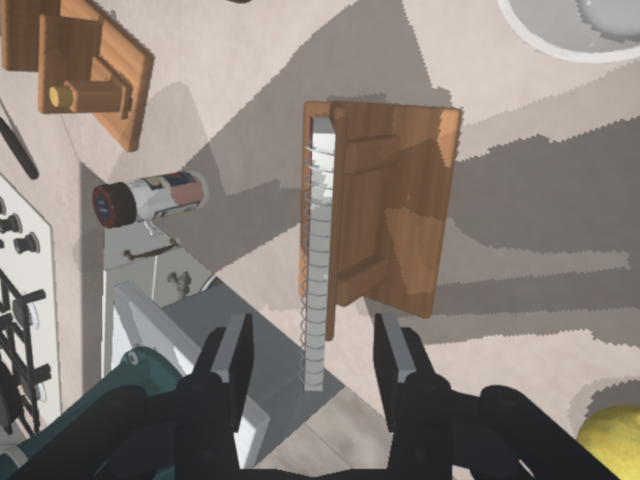

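Wrist view: the notebook's bound face runs from (314,390) at the near end to (324,117) at the far end, against a prediction of (317,389) to (319,126). I refit the easel's x, y and yaw before closing in.

```bash
python3 - <<'E'
import h
from h import *
from station import ctrl
o=ctrl.observe();c=ctrl.capture("wrist")
T=np.array(c["T_tool_cam"]);K=c["intrinsics"];print(K[0,0])
Rt=R.from_euler('xyz',o["eef_rot"],degrees=True)
def pw(P): 
    q=Rt.inv().apply(np.array(P)-o["position"]); q=np.linalg.inv(T)@np.append(q,1); u=K@q[:3]; return u[:2]/u[2]
Tp=lambda u,v:np.array(((u+.5)/4-.5+225,(v+.5)/4-.5+215))
W=[((304,390),(73,49,11)),((324,390),(73,49,0)),((312,117),(-73,49,11)),((335,117),(-73,49,0))]
P=[(Tp(582,105),(-73,-54,11)),(Tp(640,265),(73,-54,11)),(Tp(670,72),(-73,49,11)),(Tp(728,243),(73,49,11))]
def run(nf,top=True):
    def res(x):
        h.easel=[*x[:3]]; r=[]
        z=[0,0,x[3] if nf==4 else 0]
        for px,p in W: r.append((pw(nb(np.array(p)/1000)[0]+z)-px)/2)
        if top:
            for px,p in P: r.append(proj(d["top"],nb(np.array(p)/1000)[0]+z)[0]-px)
        return np.array(r).ravel()
    s=least_squares(res,[.48,-.21,19.5,0][:nf],x_scale=[.1,.1,10,.1][:nf]); print(np.round(s.x,4),np.round(res(s.x).reshape(-1,2),1).tolist())
run(3);run(4)
E
```

```text
428.5787589458348
[ 0.4835 -0.2093 18.8491] [[2.1, -2.9], [1.6, -2.8], [-0.4, 2.6], [-0.1, 2.7], [-0.7, -1.2], [-1.0, -0.5], [-1.1, -1.6], [-0.5, -1.6]]
[ 4.86000e-01 -2.11400e-01  1.83509e+01  5.30000e-03] [[0.7, -0.9], [0.4, -0.7], [-1.1, 1.4], [-0.3, 1.7], [0.3, -2.2], [-0.3, -1.3], [0.0, -2.5], [0.3, -2.3]]
```

```bash
sed -i 's/easel=\[.*/easel=[.4840,-.2098,18.7]/' h.py; python3 - <<'E'
from h import *
rel(grasp_easel(.06,.036),grasp_easel(0,.036))
E
```

```text
t 7.85 pos [ 0.541  -0.3711  0.3103] rpy [-1.4201e+02 -1.1000e-01  1.9780e+01] F [0.8 0.7 0. ] q [-45.  40.  72.  16. 103.  24.]
[-2.0, 5.5, 35.8] [0.0, 0.6, 0.9]
[-1.4, 5.5, 95.8] [0.0, 0.6, 0.9]
```

Call:
arm_command([
  [[-2, 5.5, 20], [0, 0.6, 0.9]],
  [[-2, 5.5, 40], [0, 0.6, 0.9]],
  [[-1.5, 5.5, 55], [0, 0.6, 0.9]],
  [[-1.4, 5.5, 68], [0, 0.6, 0.9]],
  [[-1.4, 5.5, 78], [0, 0.6, 0.9]],
  [[-1.4, 5.5, 87], [0, 0.6, 0.9]],
  [[-1.4, 5.5, 95.5], [0, 0.6, 0.9]],
  [[-1.4, 5.5, 95.5], [0, 0.6, 0.9]],
], grip=45)

```text
t: 8.65
position: [0.5212, -0.3211, 0.231]
eef_rot: [-142.0, 0.0, 18.6]
ft_force: [-0.1, -0.4, -0.9]
opening: 0.045
grip_force: 0.0
```

```bash
python3 - <<'E'
from h import *
from station import ctrl
import cv2
rel(grasp_easel(0,.036))
a=ctrl.capture("wrist")["frame"];b=ctrl.capture("side")["frame"][230:350,220:380]
cv2.imwrite("pics/w3.png",np.hstack([cv2.resize(a,(480,360)),cv2.resize(b,(320,240),interpolation=2).copy() if 0 else cv2.resize(b,(320,360),interpolation=cv2.INTER_CUBIC)]))
E
```

```text
t 8.65 pos [ 0.5212 -0.3211  0.231 ] rpy [-1.4196e+02  1.0000e-02  1.8630e+01] F [-0.1 -0.4 -0.9] q [-44.  42.  82.  17.  91.  23.]
[0.4, -1.0, 0.2] [-0.0, -0.0, -0.1]
```

View pics/w3.png

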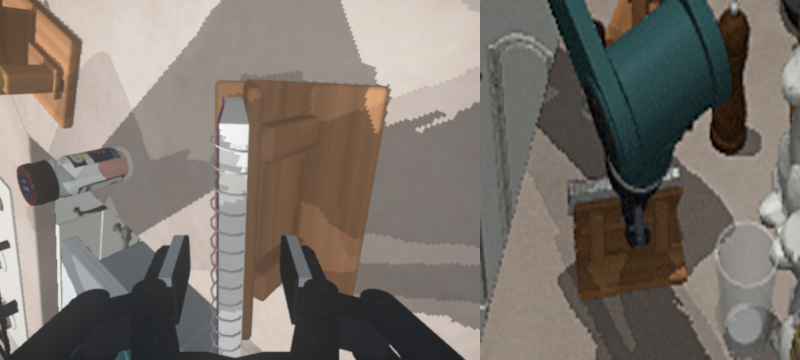

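The notebook sits between the fingers, about 2 mm to the front-cover side. I nudge over and close.

Call:
arm_command([
  [[0, -2, 0], [0, 0, 0]],
  [[0, -2, 0], [0, 0, 0]],
  [[0, -2, 0], [0, 0, 0]],
  [[0, -2, 0], [0, 0, 0]],
  [[0, -2, 0], [0, 0, 0]],
  [[0, -2, 0], [0, 0, 0]],
  [[0, -2, 0], [0, 0, 0]],
], grip=2)

```text
t: 9.45
position: [0.5211, -0.3205, 0.2336]
eef_rot: [-142.0, -0.0, 18.6]
ft_force: [-0.5, 0.3, 5.7]
opening: 0.0098
grip_force: 58.5
```

Call:
arm_command([
  [[0, 0, -10], [0, 0, 0]],
  [[0, 0, -25], [0, 0, 0]],
  [[0, 0, -45], [0, 0, 0]],
  [[0, 0, -70], [0, 0, 0]],
  [[0, 0, -95], [0, 0, 0]],
  [[0, 0, -115], [0, 0, 0]],
  [[0, 0, -120], [0, 0, 0]],
  [[0, 0, -120], [0, 0, 0]],
])

```text
t: 10.25
position: [0.5448, -0.3912, 0.3278]
eef_rot: [-142.2, -0.1, 18.6]
ft_force: [-1.3, 1.1, -1.2]
opening: 0.0096
grip_force: 58.7
```

```bash
python3 - <<'E'
from h import *
# notebook centre plane 4+5.5 mm from the fixed end's inner face
g=place(rack,[[0,.075-.0095,0]])[0]
print(g)
rel(([.47,-.22,.46],down(15)),([g[0],g[1],.46],down(rack[2])))
E
```

```text
[0.47470913 0.26811861 0.        ]
t 10.25 pos [ 0.5448 -0.3912  0.3278] rpy [-1.4215e+02 -7.0000e-02  1.8570e+01] F [-1.3  1.1 -1.2] q [-46.  40.  68.  16. 106.  25.]
[-16.2, -228.1, 9.8] [-37.8, 1.1, 3.5]
[143.7, -592.2, 292.9] [-37.1, 9.2, 27.0]
```

Call:
arm_command([
  [[-2, -25, 1], [-3, 0, 0]],
  [[-4, -55, 2], [-8, 0.2, 0.7]],
  [[-6, -90, 4], [-14, 0.4, 1.3]],
  [[-9, -125, 5], [-20, 0.6, 2]],
  [[-11, -160, 7], [-27, 0.8, 2.5]],
  [[-14, -195, 8], [-33, 1, 3]],
  [[-16, -228, 10], [-37.8, 1.1, 3.5]],
  [[-16, -228, 10], [-37.8, 1.1, 3.5]],
  [[-16, -228, 10], [-37.8, 1.1, 3.5]],
])

```text
t: 11.15
position: [0.4695, -0.2182, 0.4594]
eef_rot: [-179.8, 0.1, 15.1]
ft_force: [-0.1, 0.1, -1.2]
opening: 0.0097
grip_force: 58.9
```

```bash
python3 - <<'E'
from h import *
g=place(rack,[[0,.075-.0095,0]])[0]
rel(([g[0],g[1],.46],down(rack[2])))
E
```

```text
t 11.15 pos [ 0.4695 -0.2182  0.4594] rpy [-1.7979e+02  9.0000e-02  1.5110e+01] F [-0.1  0.1 -1.2] q [-33.  11.  92.   0.  77.  42.]
[131.9, -468.1, 1.0] [-0.2, 0.1, 24.5]
```

Call:
arm_command([
  [[6, -20, 0], [0, 0, 2]],
  [[18, -60, 0], [0, 0, 4]],
  [[32, -108, 0], [0, 0, 7]],
  [[45, -156, 0], [0, 0, 10]],
  [[59, -204, 0], [0, 0, 13]],
  [[73, -252, 0], [0, 0, 16]],
  [[87, -300, 0], [0, 0, 19]],
  [[100, -345, 0], [0, 0, 22]],
  [[112, -390, 0], [0, 0, 24]],
  [[120, -420, 0], [0, 0, 24.5]],
])

```text
t: 12.15
position: [0.4779, 0.2197, 0.4587]
eef_rot: [-179.9, 0.4, -9.5]
ft_force: [1.0, 0.1, -1.5]
opening: 0.0095
grip_force: 59.0
```

Call:
arm_command([
  [[6, -20, 0], [0, 0, 0]],
  [[6, -20, 0], [0, 0, 0]],
  [[6, -20, 0], [0, 0, 0]],
])

```text
t: 12.45
position: [0.4871, 0.2357, 0.4589]
eef_rot: [180.0, 0.3, -9.5]
ft_force: [-0.3, 0.1, -1.6]
opening: 0.0096
grip_force: 59.0
```

```bash
python3 - <<'E'
from h import *
from station import ctrl
import cv2
g=place(rack,[[0,.075-.0095,0]])[0]
rel(([g[0],g[1],.46],down(rack[2])))
a=ctrl.capture("wrist")["frame"];b=ctrl.capture("side")["frame"][110:270,220:380]
cv2.imwrite("pics/w4.png",np.hstack([cv2.resize(a,(480,360)),cv2.resize(b,(320,360),interpolation=cv2.INTER_CUBIC)]))
E
```

```text
t 12.45 pos [0.4871 0.2357 0.4589] rpy [179.99   0.32  -9.49] F [-0.3  0.1 -1.6] q [ 18.  13.  89.   0.  78. 118.]
[-17.6, -30.0, -1.0] [0.0, 0.3, -0.1]
```

View pics/w4.png

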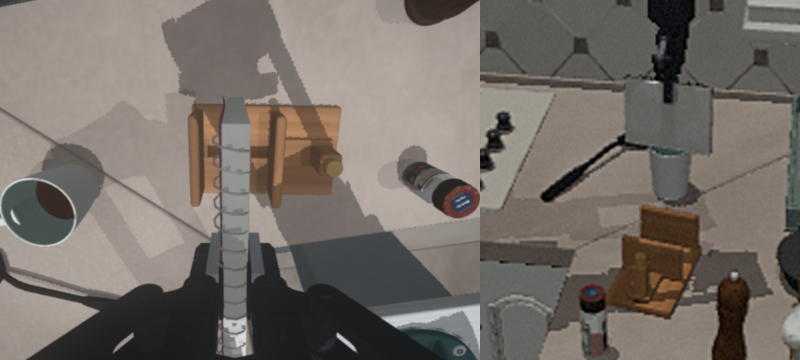

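Wrist view: the notebook is over the rack, between the fixed end (195,155) and the sliding end (277,160). Side view: its corners read about (628,76), (714,95), (625,143), (710,155) in the crop. I check the in-hand pose against these.

```bash
python3 - <<'E'
from h import *
from station import ctrl
import cv2
o=ctrl.observe();c=ctrl.capture("side");d["side"]=c
Rt=R.from_euler('xyz',o["eef_rot"],degrees=True)
f=lambda u,v:np.array([220+(u-480+.5)/2-.5,110+(v+.5)/2.25-.5])
px=[f(628,76),f(714,95),f(625,143),f(710,155)]
def cor(x):  # tool x along long edge, tool z down
    a=np.radians(x[2]);P=np.array([(-.073,-.0055,0),(.073,-.0055,0),(-.073,-.0055,.103),(.073,-.0055,.103)]);P[:,1]=+.0055
    P[:,2]-=x[1]; M=R.from_euler('y',a).apply(P)+[x[0],0,.155]
    return o["position"]+Rt.apply(M)
def res(x): return (proj(c,cor(x))-px).ravel()
s=least_squares(res,[0,.012,0],x_scale=[.01,.01,10]);print(s.x,np.round(s.fun,1)); print(np.round(proj(c,cor([0,.013,0]))-px,1).tolist())
# canny/segmentation check
F=c["frame"][135:190,285:345]; hsv=cv2.cvtColor(F,cv2.COLOR_BGR2HSV)
cv2.imwrite("pics/z.png",F)
g=cv2.cvtColor(F,cv2.COLOR_BGR2GRAY); print(g[::3,::3])
E
```

```text
[-2.88702155e-04  9.43347922e-03 -1.62016840e+00] [-0.6  0.4 -0.  -0.7  0.6 -1.   0.1  1.3]
[[-0.6, -0.0], [0.1, -2.3], [1.4, -1.2], [1.0, -0.1]]
[[ 96  93  91  94  93  94  96  13  71  34  22  14   8  92  92  93  92  91
   90  93]
 [ 94  95  90  92  93  96  94  84  30  14  24  18  55  91  94  91  92  92
   92  92]
 [ 94  95  92  96  95  97  91  67   9  13   6   9 100  87  94  92  93  91
   94  97]
 [ 58  92  86  73  81  65  25  97   5  16  16  20  93  90  81  92  95  96
   93  96]
 [ 77  93 113  92  94 106 112 116 100  12  15  77 102  38  45  82  97  95
   93  94]
 [117  62  81  91  97 102 102 103 105   7  13  74  98 100  96 101 105  52
  101 127]
 [132 131 129  89 103 100 101 100  99  12  12  76 100  99  99 100 100  84
   68  65]
 [128 129 129  97  99  96  97  98  97  84  72 102 101 100 100  99 103 106
  129 130]
 [130 130 127  99 100  97  99  96  97  87  88  96  94  97  99  98 103  97
  127 129]
 [136 135 132  99  98  99 104 100  98  92  89  96  96  98 104  99 102  95
  129 128]
 [132 127 129  98  98  96  98 102 103  97  92  99  97 102 101 101  99 115
  127 131]
 [130 132 141  95  94  95  98  95  97  90  92  99 102 101 102  99 102 117
  127 130]
 [133  88   2  92  90  94  93  94  94  95  90 100  98  98 102  99  99 116
  132 128]
 [ 22  23  47   6  26  51  79  97  98  92  91  96  95  97  96 100  97 118
  128 123]
 [145 125  67 136 138 136 132 119  51  62  62  71  60  89  88  88  95 110
  127 128]
 [ 62 137 134 132 129 129 133  85  94 102 100  99  91  78 130 128 131 123
  124 126]
 [131 132 130 130 127 128 130  86  95  96  98  94  91  82 130 130 127 127
  122 124]
 [133 131 128 129 129 131 128  80  93  97  98  96  91  85 125 125 125 125
  122 122]
 [129 132 129 128 129 126 123  97  92  96  98  95  90 100 125 122 123 121
  121 122]]
```

Call:
arm_command([
  [[-9, -13, 20], [0, 0.3, 0]],
  [[-17.5, -26, 50], [0, 0.3, 0]],
  [[-17.5, -26, 90], [0, 0.3, 0]],
  [[-17.5, -26, 130], [0, 0.3, 0]],
  [[-17.5, -26, 155], [0, 0.3, 0]],
  [[-17.5, -26, 170], [0, 0.3, 0]],
  [[-17.5, -26, 180], [0, 0.3, 0]],
  [[-17.5, -26, 184], [0, 0.3, 0]],
  [[-17.5, -26, 184], [0, 0.3, 0]],
])

```text
t: 13.5
position: [0.4735, 0.2646, 0.277]
eef_rot: [-179.9, -0.2, -9.5]
ft_force: [-0.3, 0.8, -1.2]
opening: 0.0095
grip_force: 58.9
```

```bash
python3 - <<'E'
from h import *
from station import ctrl
import cv2
g=place(rack,[[0,.075-.0125,0]])[0]
rel(([g[0],g[1],.261],down(rack[2])))
a=ctrl.capture("wrist")["frame"];b=ctrl.capture("side")["frame"][160:260,270:350]
cv2.imwrite("pics/w5.png",np.hstack([cv2.resize(a,(480,360)),cv2.resize(b,(320,360),interpolation=cv2.INTER_CUBIC)]))
E
```

```text
t 13.5 pos [0.4735 0.2646 0.277 ] rpy [-1.7989e+02 -1.7000e-01 -9.5400e+00] F [-0.3  0.8 -1.2] q [ 22.  24. 102.   0.  54. 121.]
[0.6, -0.6, 16.0] [-0.1, -0.2, -0.1]
```

View pics/w5.png

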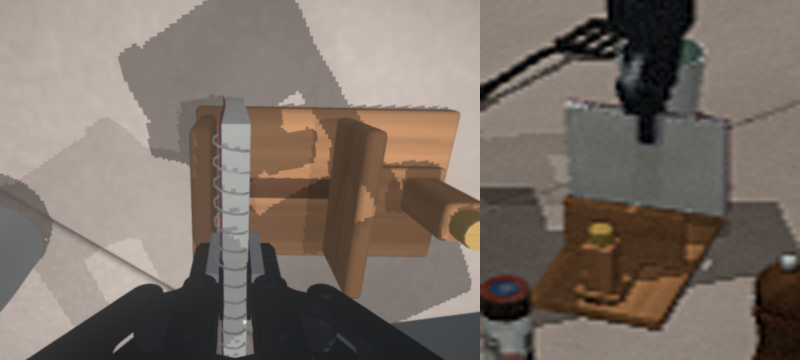

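Wrist view: the notebook hangs between the fixed end (200,180) and the sliding end (350,200), parallel to both. I lower it until it touches.

Call:
arm_command([
  [[0, 0, 3], [0, 0, 0]],
  [[0, 0, 6], [0, 0, 0]],
  [[0, 0, 9], [0, 0, 0]],
  [[0, 0, 11], [0, 0, 0]],
  [[0, 0, 11], [0, 0, 0]],
])

```text
t: 14.1
position: [0.4731, 0.265, 0.2655]
eef_rot: [-179.9, -0.1, -9.5]
ft_force: [-0.2, 0.4, -1.2]
opening: 0.0094
grip_force: 59.0
```

Call:
arm_command([
  [[0, 0, 1], [0, 0, 0]],
  [[0, 0, 2], [0, 0, 0]],
  [[0, 0, 2], [0, 0, 0]],
])

```text
t: 14.4
position: [0.4732, 0.265, 0.2638]
eef_rot: [-179.9, -0.2, -9.5]
ft_force: [-0.3, -0.3, -2.4]
opening: 0.0097
grip_force: 59.0
```

Call:
arm_command([
  [[0, 0, 1], [0, 0, 0]],
  [[0, 0, 2], [0, 0, 0]],
  [[0, 0, 2], [0, 0, 0]],
])

```text
t: 14.7
position: [0.4736, 0.2651, 0.2624]
eef_rot: [-179.9, -0.2, -9.5]
ft_force: [-0.1, -0.0, 4.3]
opening: 0.0095
grip_force: 59.9
```

Call:
arm_command([
  [[0, 0, 1], [0, 0, 0]],
  [[0, 0, 1], [0, 0, 0]],
])

```text
t: 14.9
position: [0.4741, 0.2652, 0.2619]
eef_rot: [-179.8, -0.3, -9.5]
ft_force: [0.1, -1.4, 8.8]
opening: 0.0093
grip_force: 60.6
```

Call:
arm_command([
  [[0, 0, 0], [0, 0, 0]],
  [[0, 0, 0], [0, 0, 0]],
  [[0, 0, 0], [0, 0, 0]],
  [[0, 0, 0], [0, 0, 0]],
  [[0, 0, 0], [0, 0, 0]],
], grip=45)

```text
t: 15.4
position: [0.4732, 0.265, 0.2607]
eef_rot: [-179.9, -0.2, -9.5]
ft_force: [-0.1, 0.5, -0.0]
opening: 0.045
grip_force: 0.0
```

Call:
arm_command([
  [[0, 0, -10], [0, 0, 0]],
  [[0, 0, -30], [0, 0, 0]],
  [[0, 0, -60], [0, 0, 0]],
  [[0, 0, -95], [0, 0, 0]],
  [[0, 0, -120], [0, 0, 0]],
  [[0, 0, -120], [0, 0, 0]],
  [[0, 0, -120], [0, 0, 0]],
])

```text
t: 16.1
position: [0.4729, 0.2649, 0.3818]
eef_rot: [-179.8, -0.3, -9.5]
ft_force: [0.4, -0.7, 0.3]
opening: 0.0455
grip_force: 0.0
```

```bash
python3 - <<'E'
from h import *
from station import ctrl
import cv2
p=place(rack,[[0,-.076,0]])[0]
rel(([p[0],p[1],.38],down(rack[2]+90)))
a=ctrl.capture("wrist")["frame"];b=ctrl.capture("side")["frame"][160:260,270:350]
cv2.imwrite("pics/w6.png",np.hstack([cv2.resize(a,(480,360)),cv2.resize(b,(320,360),interpolation=cv2.INTER_CUBIC)]))
E
```

```text
t 16.1 pos [0.4729 0.2649 0.3818] rpy [-179.83   -0.26   -9.5 ] F [ 0.4 -0.7  0.3] q [ 22.  17.  95.   0.  67. 121.]
[1.5, 138.0, 1.4] [0.1, -0.3, -90.1]
```

View pics/w6.png

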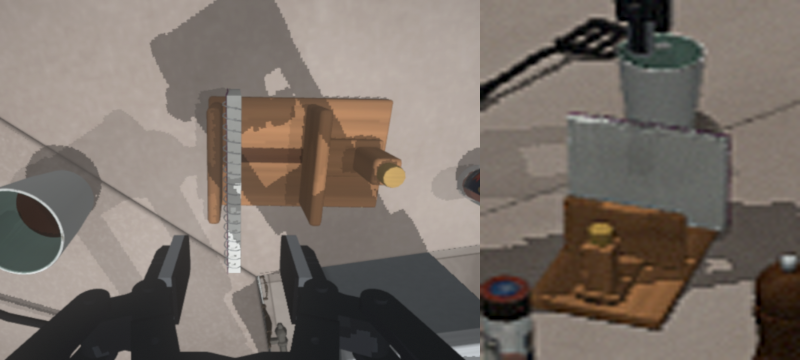

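The notebook stands upright beside the fixed end, and the view shows both its ends clear. Next I move above the post.

Call:
arm_command([
  [[0, 15, 0], [0, 0, -8]],
  [[0, 30, 0], [0, 0, -16]],
  [[0, 45, 0], [0, 0, -24]],
  [[0, 60, 0], [0, 0, -32]],
  [[0, 75, 0], [0, 0, -40]],
  [[0, 90, 0], [0, 0, -48]],
  [[0, 105, 0], [0, 0, -56]],
  [[1, 120, 0], [0, 0, -64]],
  [[1, 130, 0], [0, 0, -72]],
  [[1, 138, 0], [0, 0, -80]],
], grip=60)

```text
t: 17.2
position: [0.4504, 0.1279, 0.3793]
eef_rot: [-180.0, -0.1, 70.8]
ft_force: [0.7, -0.1, -0.1]
opening: 0.0597
grip_force: 0.0
```

Call:
arm_command([
  [[0, 0, 0], [0, 0, -8]],
  [[0, 0, 0], [0, 0, -10]],
  [[0, 0, 0], [0, 0, -10]],
])

```text
t: 17.5
position: [0.4506, 0.1284, 0.3794]
eef_rot: [180.0, -0.1, 80.5]
ft_force: [-0.1, 0.7, 0.8]
opening: 0.0599
grip_force: 0.0
```

```bash
python3 - <<'E'
from h import *
p=place(rack,[[0,-.076,0]])[0]
rel(([p[0],p[1],.213],down(rack[2]+90)))
E
```

```text
t 17.5 pos [0.4506 0.1284 0.3794] rpy [ 1.7998e+02 -7.0000e-02  8.0490e+01] F [-0.1  0.7  0.8] q [  7.  11. 104.   0.  65.  17.]
[0.1, 0.9, 166.4] [0.0, -0.1, -0.1]
```

Call:
arm_command([
  [[0, 1, 35], [0, 0, 0]],
  [[0, 1, 75], [0, 0, 0]],
  [[0, 1, 110], [0, 0, 0]],
  [[0, 1, 140], [0, 0, 0]],
  [[0, 1, 160], [0, 0, 0]],
  [[0, 1, 166], [0, 0, 0]],
  [[0, 1, 166], [0, 0, 0]],
  [[0, 1, 166], [0, 0, 0]],
])

```text
t: 18.3
position: [0.453, 0.1288, 0.2151]
eef_rot: [179.8, -0.1, 80.5]
ft_force: [0.1, 0.1, 0.6]
opening: 0.0599
grip_force: 0.0
```

Call:
arm_command([
  [[0, 0, 0], [0, 0, 0]],
  [[0, 0, 0], [0, 0, 0]],
  [[0, 0, 0], [0, 0, 0]],
  [[0, 0, 0], [0, 0, 0]],
  [[0, 0, 0], [0, 0, 0]],
], grip=15)

```text
t: 18.8
position: [0.4503, 0.1289, 0.2153]
eef_rot: [-179.9, -0.1, 80.4]
ft_force: [-9.2, 1.9, 10.7]
opening: 0.0252
grip_force: 58.3
```

Call:
arm_command([
  [[4, 0, 0], [0, 0, 0]],
  [[11, 0, 0], [0, 0, 0]],
  [[18, 0, 0], [0, 0, 0]],
  [[25, 0, 0], [0, 0, 0]],
  [[32, 0, 0], [0, 0, 0]],
  [[39, 0, 0], [0, 0, 0]],
  [[46, 0, 0], [0, 0, 0]],
  [[51, 0, 0], [0, 0, 0]],
  [[55, 0, 0], [0, 0, 0]],
  [[55, 0, 0], [0, 0, 0]],
])

```text
t: 19.8
position: [0.4601, 0.1832, 0.2154]
eef_rot: [-180.0, -0.1, 80.4]
ft_force: [-5.4, 2.1, 5.3]
opening: 0.0251
grip_force: 58.5
```

Call:
arm_command([
  [[1, 0, 0], [0, 0, 0]],
  [[3, 0, 0], [0, 0, 0]],
  [[5, 0, 0], [0, 0, 0]],
  [[7, 0, 0], [0, 0, 0]],
  [[9, 0, 0], [0, 0, 0]],
  [[11, 0, 0], [0, 0, 0]],
  [[13, 0, 0], [0, 0, 0]],
  [[15, 0, 0], [0, 0, 0]],
  [[16, 0, 0], [0, 0, 0]],
  [[16, 0, 0], [0, 0, 0]],
])

```text
t: 20.8
position: [0.4629, 0.1983, 0.2154]
eef_rot: [180.0, -0.1, 80.4]
ft_force: [-3.8, -1.7, 5.6]
opening: 0.0253
grip_force: 58.6
```

Call:
arm_command([
  [[1, 0, 0], [0, 0, 0]],
  [[2, 0, 0], [0, 0, 0]],
  [[2, 0, 0], [0, 0, 0]],
])

```text
t: 21.1
position: [0.4632, 0.2002, 0.2154]
eef_rot: [180.0, -0.0, 80.4]
ft_force: [-4.1, -3.2, 5.7]
opening: 0.0255
grip_force: 58.6
```

Call:
arm_command([
  [[1, 0, 0], [0, 0, 0]],
  [[2, 0, 0], [0, 0, 0]],
  [[2, 0, 0], [0, 0, 0]],
])

```text
t: 21.4
position: [0.4635, 0.2022, 0.2154]
eef_rot: [180.0, -0.0, 80.4]
ft_force: [-4.5, -2.5, 6.8]
opening: 0.0252
grip_force: 58.6
```

Call:
arm_command([
  [[1, 0, 0], [0, 0, 0]],
  [[1.5, 0, 0], [0, 0, 0]],
  [[1.5, 0, 0], [0, 0, 0]],
])

```text
t: 21.7
position: [0.4636, 0.2028, 0.2154]
eef_rot: [-180.0, 0.1, 80.5]
ft_force: [-4.1, -9.7, 7.8]
opening: 0.025
grip_force: 59.1
```

Call:
arm_command([
  [[1, 0, 0], [0, 0, 0]],
  [[1, 0, 0], [0, 0, 0]],
  [[1, 0, 0], [0, 0, 0]],
])

```text
t: 22.0
position: [0.4637, 0.203, 0.2154]
eef_rot: [-180.0, 0.1, 80.5]
ft_force: [-4.2, -14.8, 9.3]
opening: 0.0248
grip_force: 59.3
```

Snug: the gap reads about 11 mm and the force is rising. I release, rise, close the fingers and press.

Call:
arm_command([
  [[0, 0, 0], [0, 0, 0]],
  [[0, 0, 0], [0, 0, 0]],
  [[0, 0, 0], [0, 0, 0]],
  [[0, 0, -10], [0, 0, 0]],
  [[0, 0, -35], [0, 0, 0]],
  [[0, 0, -65], [0, 0, 0]],
  [[0, 0, -80], [0, 0, 0]],
  [[0, 0, -80], [0, 0, 0]],
], grip=60)

```text
t: 22.8
position: [0.4662, 0.2056, 0.2976]
eef_rot: [179.5, -0.3, 80.5]
ft_force: [-0.4, 0.8, -1.4]
opening: 0.0602
grip_force: 0.0
```

Call:
arm_command([
  [[-2, 0, 0], [0, 0, 0]],
  [[-2, 0, 0], [0, 0, 0]],
  [[-2, 0, 0], [0, 0, 0]],
  [[-2, 0, 0], [0, 0, 0]],
  [[-2, 0, 0], [0, 0, 0]],
  [[-2, 0, 0], [0, 0, 0]],
  [[-2, 0, 0], [0, 0, 0]],
  [[-2, 0, 0], [0, 0, 0]],
], grip=0)

```text
t: 23.6
position: [0.4648, 0.2031, 0.2947]
eef_rot: [179.8, -0.1, 80.5]
ft_force: [-0.3, 0.2, 0.7]
opening: 0.0003
grip_force: 0.0
```

```bash
python3 - <<'E'
from h import *
from station import ctrl
import cv2
p=place(rack,[[0,-.002,0]])[0]
rel(([p[0],p[1],.262],down(rack[2]+90)))
c=ctrl.capture("top");F=c["frame"];F=F[235:290,235:305]
hsv=cv2.cvtColor(F,cv2.COLOR_BGR2HSV)
m=cv2.inRange(hsv,(22,150,110),(35,255,255));ys,xs=np.nonzero(m);print(len(xs))
if len(xs): print(ray(c,(xs.mean()+235,ys.mean()+235),.0875))
E
```

```text
t 23.6 pos [0.4648 0.2031 0.2947] rpy [ 1.7983e+02 -1.1000e-01  8.0500e+01] F [-0.3  0.2  0.7] q [ 16.  21. 105.   0.  54.  25.]
[-1.8, -1.0, 32.7] [0.2, -0.1, -0.1]
0
```

Call:
arm_command([
  [[-1.5, -1, 10], [0, 0, 0]],
  [[-1.5, -1, 22], [0, 0, 0]],
  [[-1.5, -1, 30], [0, 0, 0]],
  [[-1.5, -1, 33], [0, 0, 0]],
  [[-1.5, -1, 36], [0, 0, 0]],
  [[-1.5, -1, 39], [0, 0, 0]],
  [[-1.5, -1, 41], [0, 0, 0]],
  [[-1.5, -1, 43], [0, 0, 0]],
  [[-1.5, -1, 43], [0, 0, 0]],
])

```text
t: 24.55
position: [0.4637, 0.2018, 0.2519]
eef_rot: [179.8, -0.1, 80.5]
ft_force: [-2.8, 0.3, 3.5]
opening: 0.0001
grip_force: 1.8
```

Call:
arm_command([
  [[0, 0, 1], [0, 0, 0]],
  [[0, 0, 2], [0, 0, 0]],
  [[0, 0, 2], [0, 0, 0]],
])

```text
t: 24.85
position: [0.4637, 0.2018, 0.2516]
eef_rot: [179.8, -0.1, 80.5]
ft_force: [-7.0, -2.4, 24.4]
opening: -0.0002
grip_force: 12.0
```

The button has bottomed at 24 N and the expected height. I retreat and take a last look.

Call:
arm_command([
  [[0, 0, -10], [0, 0, 0]],
  [[0, 0, -45], [0, 0, 0]],
  [[0, 0, -90], [0, 0, 0]],
  [[-40, 0, -130], [0, 0, 0]],
  [[-80, 0, -150], [0, 0, 0]],
  [[-120, 0, -150], [0, 0, 0]],
  [[-120, 0, -150], [0, 0, 0]],
  [[-120, 0, -150], [0, 0, 0]],
])

```text
t: 25.65
position: [0.4438, 0.0827, 0.3999]
eef_rot: [179.7, -0.2, 80.3]
ft_force: [0.5, -0.3, 0.0]
opening: -0.0001
grip_force: 0.0
```

```bash
python3 - <<'E'
from h import *
from station import ctrl
import cv2
rel()
a=ctrl.capture("wrist")["frame"];b=ctrl.capture("side")["frame"][160:260,270:350]
cv2.imwrite("pics/w7.png",np.hstack([cv2.resize(a,(480,360)),cv2.resize(b,(320,360),interpolation=cv2.INTER_CUBIC)]))
E
```

```text
t 25.65 pos [0.4438 0.0827 0.3999] rpy [ 1.7972e+02 -1.6000e-01  8.0350e+01] F [ 0.5 -0.3  0. ] q [  2.   8. 104.   0.  67.  11.]
```

```bash
ls -la pics/w7.png
```

```text
-rw-r--r-- 1 agent agent 333757 Dec  3 23:18 pics/w7.png
```

I've used all ten picture views, so the last check is numeric: the notebook's outline in the side crop before and after the push.

```bash
python3 - <<'E'
import cv2,numpy as np
from h import *
from station import ctrl
for n in("w6","w7"):
    b=cv2.imread(f"pics/{n}.png")[:,480:];h=cv2.cvtColor(b,cv2.COLOR_BGR2HSV)
    m=cv2.inRange(h,(0,0,85),(180,28,190));k,l,s,c=cv2.connectedComponentsWithStats(cv2.erode(m,np.ones((5,5))))
    for i in np.argsort(-s[1:,4])[:3]+1: print(n,s[i],c[i].round())
# expected slab corners, back cover against sliding end
c=ctrl.capture("side")
P=place(rack,np.array([(x,y,z) for y in(64,57) for x in(-73,73) for z in(14,117)])/1000.)
print(np.round((proj(c,P)-[270,160])*[4,3.6]).tolist())
E
```

```text
w6 [   88   117   160   111 12053] [168. 167.]
w6 [ 142   63   69   61 3020] [179.  94.]
w6 [  0 319  50  32 806] [ 28. 333.]
w7 [  92   68  157  156 9540] [172. 133.]
w7 [  0 319  49  33 802] [ 28. 334.]
w7 [303 257  12   8  76] [308. 260.]
[[95.0, 204.0], [92.0, 115.0], [249.0, 227.0], [252.0, 138.0], [92.0, 207.0], [90.0, 118.0], [247.0, 231.0], [250.0, 141.0]]
```

```bash
python3 -c "
from station import ctrl
print(ctrl.job_done())"
```

```text
the job is handed in; nothing more can be done
None
```

The job is handed in after about 26 s of robot time: the notebook stands upright, binding up, held snugly against the fixed end, and the lock button was pressed right down after that; I had no picture views left at the end, so the final state was checked from forces and the side-camera outline.

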